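Unlatch the terminal box and push its cover off

TASK

Open the terminal box: press the snap tab on its side fully in, then push the released cover by its raised rib along the rails, off the terminals and wholly onto the empty rest at the other end of the box, where it stays lying flat. Use only the fingertips: pinch, lift or carry nothing, and leave the loose things round the box where they lie.

Things in the scene. Friction and masses are not known exactly. Their poses are not given: they have to be found in the camera images.
- terminal_box: fixed grey box, long along its own x: x = -75 to 165 mm, 88 wide in y, to 46 mm high; cable gland at the -x end to x = -93. Origin on the bench at y = 0. Seat over the terminals, covered at first: x = -65 to 15. Rails carry the cover at z = 36; side walls |y| = 34 to 44 reach z = 46 at the seat (lips hold the cover down), 43 at the rest. Tab socket beside it: x = 5 to 41, y = 44 to 85, 48 high
- rest (a point): middle of the rest, the open empty bay at the box's +x end, at rail height (box x = 95, y = 0, z = 36 mm; axes as the box's). The rest runs 63 mm either way along x (box x = 32 to 158) and ends in a stop 43 mm high; the cover is wholly on it when the cover's centre is within 23 mm of this point along x
- cover: loose flat grey cover, 80 (x) x 76 (y) x 6 mm, 0.1 to 0.2 kg. Origin at the centre of its underside, axes as the box's. At the start it sits at box x = -25, y = 0, z = 36 mm; it can slide off only to the box's +x, and the tab's catch stops it after 3 to 4 mm until the tab is in. Then it slides easily (1 to 2 N)
- rib (a point): middle of the top of the raised rib across the cover, by which it is pushed: 8 mm thick (x), 40 mm long (y), 14 mm above the cover's flat top; at cover x = -15, y = 0, z = 20 mm
- tab (a joint): travel of the snap tab, m: 0 out, 0.010 fully in (straight down). Stiff, about 5 N all the way; it stays where it is pushed. From 0.006 on its catch is clear of the cover
- tab_top (a point): centre of the tab's top face, a black pad 26 (x) x 28 (y) mm; box x = 23, y = 65 mm, z = 66 mm when out and 56 mm when fully in
- brass_fitting: small brass hose fitting, about 23x50x31 mm, lying; bystander, to be left alone; origin at the centre of its underside
- keyless_chuck: drill chuck, about 43 mm wide and 50 mm high, standing; bystander, to be left alone; origin at the centre of its underside
- angle_bar: short steel angle bar, 140x20x17 mm, lying; bystander, to be left alone; origin at the centre of its underside
- hook_tool: hook with a screwdriver-like handle, 156 mm long, lying to the right; bystander, to be left alone; origin at the centre of its underside
- sliding_t_bar: steel T-bar handle, 210 mm long, lying to the left; bystander, to be left alone; origin at the centre of its underside
There are look-alikes about, which are no part of the job. There is more than one size of the cover; the job needs the middle-sized.

How it is judged (in metres and radians):
On the way, in this order (a step that is already met when the one before it is completed fails the run):
1. the snap tab is pressed in while the cover is still on its seat (value of joint tab above 0.008 m and x of cover in the frame of terminal_box below -0.015 m), for 0.2 s.
2. the cover is pushed off its seat onto the rest (x of cover in the frame of terminal_box above 0.07 m), for 0.2 s.
At the end, for the whole second after the job is handed in: The snap tab is in (at least 7.5 of its 10 mm) and the cover lies still and flat (within 0.06 rad) on the rails of the rest, wholly off the seat: its centre at box x = 70 to 121 mm, within 5 mm of the middle, its underside within 3 mm of rail height (value of joint tab above 0.0075 m and x of cover in the frame of terminal_box between 0.07 and 0.121 m and y of cover in the frame of terminal_box between -0.005 and 0.005 m and z of cover in the frame of terminal_box between 0.033 and 0.039 m and angle between cover's own z axis and vertical below 0.06 rad and linear speed of cover below 0.01 m/s); the robot touches nothing.
It fails at once if the cover is lifted more than 10 mm off its rails or tipped more than 0.3 rad (z of cover in the frame of terminal_box above 0.046 m or angle between cover's own z axis and vertical above 0.3 rad).
It fails at once if a bystander is moved more than 20 mm (distance of any of brass_fitting, keyless_chuck, angle_bar, hook_tool, sliding_t_bar from where it was at the start of the episode above 0.02 m).
It also fails if it takes over 42 s, if anything falls off the work surface, if the arm or the gripper's body presses on something with over 40 N, if the wrist force passes 120 N, or if a joint passes its speed limit or range.

ROBOT

A 7-joint arm with a two-finger parallel gripper is mounted at the origin on a cart in front of the work surface, level with it; the furniture and walls round the work are solid. World frame = base frame: x ahead of the robot, y to its left, z up, the work surface at z = 0. Lengths are in m, angles in degrees, forces in N, time in s.
With the tool pointing down it reaches from about 0.4 to 0.85 m from the base axis. Payload 10.4 kg.
Tool frame: the origin (TCP) lies on the centre line of the jaws, within the pads' length; the fingertips stand robot.tip_reach ahead of it and the grasp point (between the pads) lies 8 mm behind it (robot.tip_reach is the distance from the TCP to the fingertips, in m); z points along the fingers, y is the direction in which the jaws open and shut (so a half turn about z gives the same grasp; the last joint's range is limited). The gripper opens to 87 mm and grips with 3 to 60 N. Pads are 19 mm wide; open, the fingers measure 117 mm over their backs; the gripper's body (75 mm by 190 mm) begins 51 mm behind the grasp point.
Start: joints at [73.419, 19.034, -3.707, 83.658, 1.238, 77.344, -5.071], TCP at [0.165, -0.603, 0.209] pointing down, gripper open.
Joint ranges: [-148.97, 148.97], [-28.65, 121.19], [-84.17, 76.75], [9.2, 138.47], [-72.65, 252.65], [3.7, 117.97], [-149.18, 149.18]. Speed limits (degrees/s): [127.2, 127.2, 159.86, 159.86, 180, 180, 180].

INTERFACE

Orientations are given as a 3x3 rotation matrix whose columns are the frame's x, y, z axes.
In Python, from rig import robot gives the robot as it stands. Calls block until the motion is done:
- robot.goto(position, orientation): joint-space move of the TCP to a pose.
- robot.move_straight(position, frame=None, max_speed=0.15, threshold=None): straight line of the TCP; frame=None keeps the orientation; max_speed is the mean speed in m/s. With threshold (N) it stops when the force on the tool has changed by that much, and returns True; else False.
- robot.movej(angles): joint-space move.
- robot.set_gripper(opening): finger opening in m; the grip force is fixed at half the most; returns when the fingers have stopped.
- robot.hold(seconds).
- robot.ik(position, orientation): joint angles nearest the present ones, or None.
- robot.get_state(): the state.
- robot.get_image(name): name is "side" or "top" or "wrist"; returns the picture (400x640x3 uint8, red, green, blue); there is no depth.
- robot.camera_model(name): a dict with "fovy" (degrees; the focal length in pixels is half the picture's height over the tangent of half this angle, whatever the lens; pixels are square), "cx", "cy" (the principal point, pixels), "R" (3x3) and "t" (3): a world point X has camera coordinates R X + t; the wrist camera has in their place "mount" (4x4, takes a point from camera to tool coordinates, whose origin is the TCP and whose axes are the flange's). Camera axes: x right, y down, z forward; pixel columns grow to the right and rows downward; lengths in m; the calibration is good to about 2 mm. The wrist camera is an equidistant fisheye: a pixel r from the principal point sees the ray r / f radians off the axis. A picture is of the moment at which its call begins: read the wrist's pose just before it. camera_model takes no time and is no camera call.
A pose or a line that the arm cannot do raises robot.MotionError and nothing moves.
- robot.finish_job(): hands the job in, once; it reports no verdict.
The state is a dict: "time_s": time; "joint_positions": joint angles; "qvel": joint speeds; "joint_efforts": joint torques, N m; "eef_pos": TCP position; "tool_rot": TCP orientation; "ft_force": force on the tool from outside, world axes, zero at the start; "moment": the same for the moment, N m; "gripper_width": finger opening in m.
Only numpy, scipy, OpenCV 4.12 (cv2) and the standard library are available. Lean on these libraries where they do the work, as an engineer would, in place of code of your own. Each camera call takes 0.05 s, during which the arm holds its last target.

## Working session

There is one attempt and no reset: what is moved stays moved. The work goes in short steps, each a Python script; the robot and the scene stay as the last script left them, time stands still between calls to the robot, and variables do not carry over. Pictures are saved under pics/ and viewed, and the job is handed in when it is done.

```bash
mkdir -p pics; ls; python3 - <<'E'
from rig import robot
import cv2,numpy as np
for n in ["top","side","wrist"]:
    im=robot.get_image(n); cv2.imwrite(f"pics/{n}0.png",im[:,:,::-1])
    m=robot.camera_model(n); print(n,m)
print(robot.tip_reach, robot.get_state()["time_s"])
E
```

```text
pics
top {'fovy': 44.51202411816899, 'cx': 328.1381236234859, 'cy': 202.45692180659523, 'R': array([[ 0.0177986 , -0.99984073, -0.0013167 ],
       [-0.99276664, -0.01751625, -0.11877533],
       [ 0.11873335,  0.00342121, -0.99292028]]), 't': array([-0.01228755,  0.54937245,  1.1137234 ])}
side {'fovy': 55.30527541947258, 'cx': 325.3363023368651, 'cy': 197.29255554229042, 'R': array([[ 0.99590042, -0.09000484, -0.00902643],
       [-0.06978521, -0.70099165, -0.70974695],
       [ 0.05755321,  0.7074672 , -0.70439888]]), 't': array([-0.53262757,  0.06849975,  1.09404681])}
wrist {'fovy': 65.70646984690485, 'cx': 317.67290569507657, 'cy': 201.04164897902945, 'mount': array([[ 1.76003107e-05, -9.57975539e-01, -2.86849902e-01,
         7.86465958e-02],
       [ 9.99999941e-01,  1.15236262e-04, -3.23490475e-04,
         4.98736281e-04],
       [ 3.42951473e-04, -2.86849879e-01,  9.57975485e-01,
        -1.75400108e-01],
       [ 0.00000000e+00,  0.00000000e+00,  0.00000000e+00,
         1.00000000e+00]])}
0.011 0.15
```

View pics/top0.png

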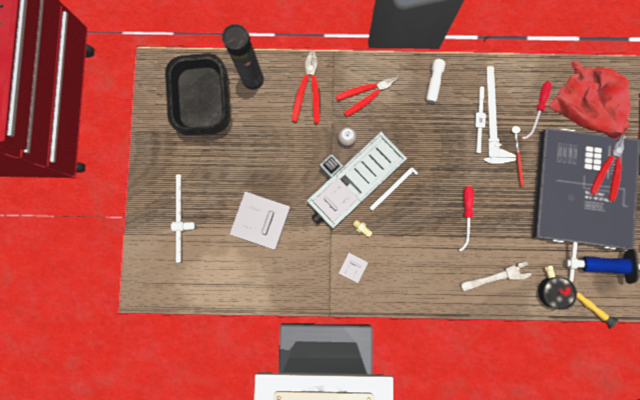

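View pics/side0.png

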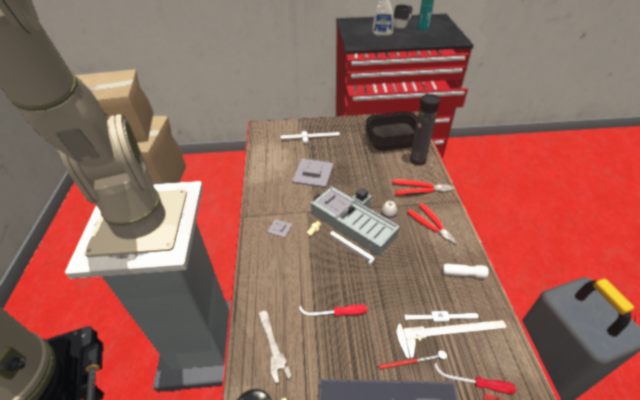

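In the top view, the three cover candidates are the large loose one at (260,220), the small loose one at (353,267), and the one seated in the box at about (340,198). The seated one looks like the middle-sized cover, so I'll confirm that in enlarged crops.

```bash
python3 - <<'E'
import cv2
a=cv2.imread("pics/top0.png")[120:290,220:430]; b=cv2.imread("pics/side0.png")[150:270,260:420]
cv2.imwrite("pics/topc.png",cv2.resize(a,None,fx=3.5,fy=3.5,interpolation=cv2.INTER_CUBIC))
cv2.imwrite("pics/sidec.png",cv2.resize(b,None,fx=4.5,fy=4.5,interpolation=cv2.INTER_CUBIC))
E
```

```text
(no output)
```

View pics/topc.png

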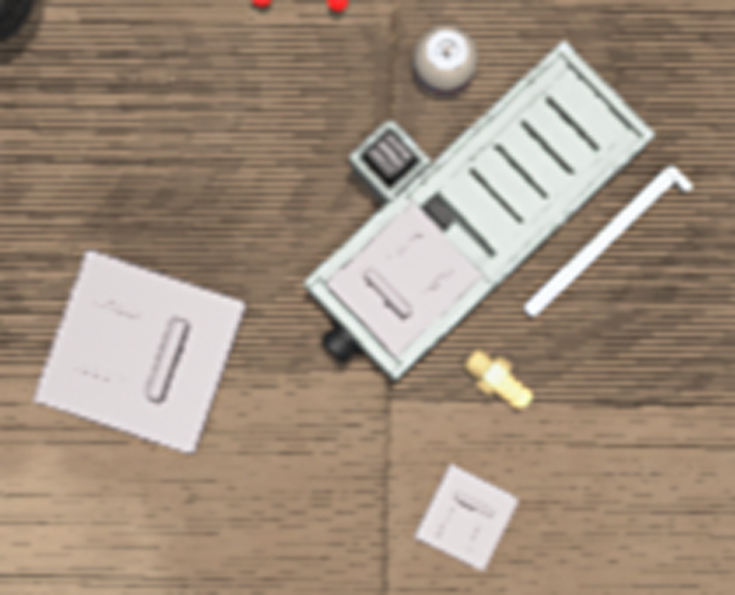

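View pics/sidec.png

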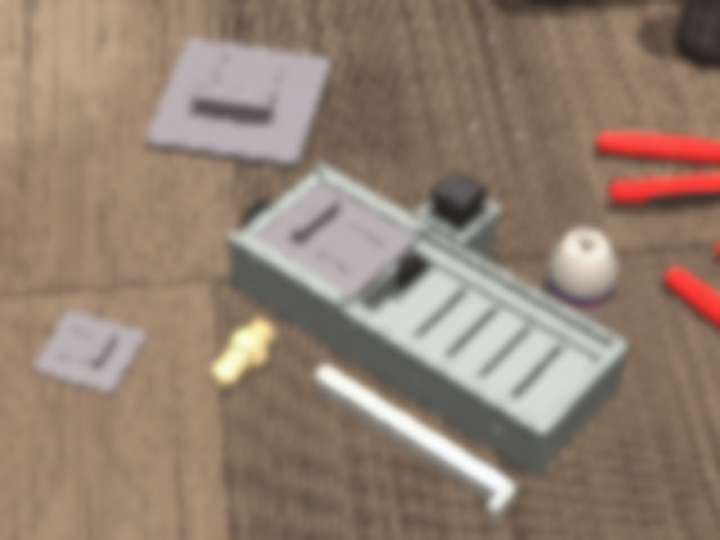

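```bash
cat > h.py <<'E'
import numpy as np, cv2
from scipy.optimize import least_squares
from rig import robot
def K(m):
    f=200/np.tan(np.radians(m["fovy"]/2)); return f
def proj(n,X):
    m=robot.camera_model(n); c=np.atleast_2d(X)@m["R"].T+m["t"]; f=K(m)
    return np.c_[m["cx"]+f*c[:,0]/c[:,2], m["cy"]+f*c[:,1]/c[:,2]]
def ray(n,uv,z):
    m=robot.camera_model(n); f=K(m)
    uv=np.atleast_2d(uv); d=np.c_[(uv[:,0]-m["cx"])/f,(uv[:,1]-m["cy"])/f,np.ones(len(uv))]@m["R"]
    o=-m["R"].T@m["t"]; z=np.broadcast_to(z,len(uv))
    return o+d*((z-o[2])/d[:,2])[:,None]
def b2w(p,X):
    c,s=np.cos(p[2]),np.sin(p[2]); X=np.atleast_2d(X)
    return np.c_[p[0]+c*X[:,0]-s*X[:,1],p[1]+s*X[:,0]+c*X[:,1],X[:,2]]
E
cat > m.py <<'E'
from h import *
B=np.array([[-75,44,46],[-75,-44,46],[165,-44,43],[165,44,43],[23,65,66]])/1e3
ct=np.array([[307,283],[396,380],[654,134],[565,42],[390,157]]); t=(ct+.5)/3.5-.5+[220,120]
cs=np.array([[322,163],[232,238],[546,432],[627,345],[460,190]]); s=(cs+.5)/4.5-.5+[260,150]
for n,uv in(("top",t),("side",s)):
    W=ray(n,uv,B[:,2]); print(n,W.round(4).tolist())
    print(np.linalg.norm(W[0]-W[1]),np.linalg.norm(W[1]-W[2]),np.linalg.norm(W[2]-W[3]),np.linalg.norm(W[3]-W[0]))
    r=least_squares(lambda p:(b2w(p,B)-W)[:,:2].ravel(),[.5,0,-.7]); print(r.x,np.degrees(r.x[2])); print((r.fun.reshape(-1,2)*1e3).round(1).tolist())
r=least_squares(lambda p:np.r_[(proj("top",b2w(p,B))-t).ravel(),(proj("side",b2w(p,B))-s).ravel()],[.5,0,-.7])
print(r.x,r.fun.reshape(-1,2).round(1).tolist()); np.save("pose.npy",r.x)
for nm,X in dict(tab=[23,65,66],rib=[-40,0,56],ribend=[75,0,56]).items(): print(nm,b2w(r.x,np.array(X)/1e3))
W=b2w(r.x,np.array([[23,65,66],[-40,0,56],[95,0,36]])/1e3);print(proj("top",W).round(),proj("side",W).round())
E
python3 m.py
```

```text
top [[0.5516, 0.0457, 0.046], [0.4883, -0.0144, 0.046], [0.6569, -0.1848, 0.043], [0.7192, -0.1248, 0.043], [0.6335, -0.0078, 0.066]]
0.08724431399698539 0.2397229133268315 0.08650220872119432 0.23900705664057176
[ 0.57215654 -0.03741389 -0.79312266] -45.44258102853229
[[-0.8, 1.2], [-0.2, -0.5], [-0.3, -1.0], [0.1, 0.7], [1.1, -0.4]]
side [[0.5565, 0.0439, 0.046], [0.4934, -0.0189, 0.046], [0.6602, -0.1867, 0.043], [0.7202, -0.1275, 0.043], [0.6378, -0.0106, 0.066]]
0.0890282823843424 0.2365600461774407 0.08430204662091023 0.2370757152521723
[ 0.57593657 -0.04002352 -0.79636414] -45.628303952005986
[[-1.5, 0.4], [-1.4, 1.7], [-0.3, -2.1], [2.5, 0.3], [0.7, -0.4]]
[ 0.57378833 -0.03814404 -0.79480892] [[-0.2, -0.4], [0.5, -0.6], [0.8, -0.4], [0.1, -0.7], [0.5, -1.2], [-1.4, -0.4], [-1.3, -0.8], [-0.9, 0.1], [-0.0, -0.7], [-0.6, -0.4]]
tab [[ 0.63629046 -0.00903245  0.066     ]]
rib [[ 0.54577149 -0.00959485  0.056     ]]
ribend [[ 0.62631992 -0.09167377  0.056     ]]
[[332. 163.]
 [331. 203.]
 [373. 165.]] [[361. 191.]
 [329. 196.]
 [368. 224.]]
```

The pose agrees across the two views to about 3 mm, and the measured sizes match (87×239 mm against 88×240 mm). The seated cover has the 80 mm footprint, with one clearly larger cover and one clearly smaller one lying loose, so it is the middle-sized one. Next I close the jaws and move above the tab.

```bash
cat >> h.py <<'E'
def rots(p):
    out=[]
    for s in(1,-1):
        y=s*np.array([-np.sin(p[2]),np.cos(p[2]),0]); z=np.array([0,0,-1.]); out.append(np.c_[np.cross(y,z),y,z])
    return out
def tcp(p,x,y,ztip): return b2w(p,np.array([x,y,ztip+robot.tip_reach*1e3])/1e3)[0]
E
python3 - <<'E'
from h import *
p=np.load("pose.npy"); q0=np.array(robot.get_state()["joint_positions"])
best=[]
for i,R in enumerate(rots(p)):
    qs=[robot.ik(tcp(p,*X),R) for X in((23,65,120),(-61,0,100),(65,0,48))]
    print(i,[None if q is None else np.round(q,0).tolist() for q in qs])
    if all(q is not None for q in qs): best.append((np.abs(np.array(qs[0])-q0).max(),i))
i=min(best)[1]; np.save("R.npy",rots(p)[i]); print(i)
robot.set_gripper(0.0)
robot.goto(tcp(p,23,65,120),rots(p)[i])
s=robot.get_state(); print(s["time_s"],s["eef_pos"],s["gripper_width"],s["ft_force"])
m=robot.camera_model("wrist")
im=robot.get_image("wrist"); cv2.imwrite("pics/w1.png",im[:,:,::-1])
im=robot.get_image("side"); cv2.imwrite("pics/s1.png",cv2.resize(im[120:280,240:440,::-1],None,fx=3.5,fy=3.5))
E
```

```text
0 [[30.0, 30.0, -46.0, 86.0, 22.0, 73.0, 26.0], [41.0, 20.0, -54.0, 103.0, 17.0, 66.0, 26.0], [35.0, 32.0, -42.0, 91.0, 23.0, 65.0, 32.0]]
1 [[-42.0, 32.0, 55.0, 90.0, -27.0, 72.0, -119.0], [-52.0, 17.0, 55.0, 107.0, -15.0, 64.0, -128.0], [25.0, 29.0, -28.0, 92.0, 14.0, 63.0, -142.0]]
0
4.3667 [ 0.63636387 -0.01040811  0.13097509] 0.00041643559512590097 [-0.76374898 -0.09605941 -0.46284424]
```

View pics/w1.png

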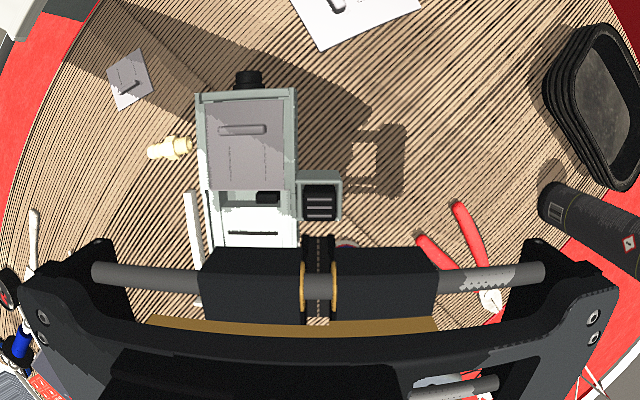

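View pics/s1.png

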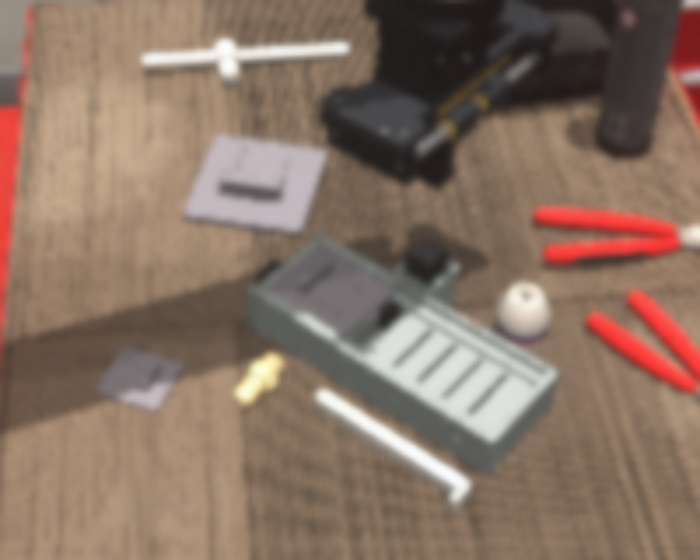

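The wrist view shows the tab's ribbed black pad at (320,205) and the rib on the seated cover at (243,129). The fingers stand over the tab in the side view. I'll cross-check both points with wrist rays before pressing.

```bash
cat >> h.py <<'E'
def wray(uv,z,s):
    m=robot.camera_model("wrist"); f=K(m); M=np.array(m["mount"]); R=np.array(s["tool_rot"]); P=np.array(s["eef_pos"])
    out=[]
    for u,v in np.atleast_2d(uv):
        a=np.array([u-m["cx"],v-m["cy"]]); r=np.hypot(*a); th=r/f
        d=R@(M[:3,:3]@np.r_[a/r*np.sin(th),np.cos(th)]); o=R@M[:3,3]+P
        out.append(o+d*(z-o[2])/d[2])
    return np.array(out)
def w2b(p,W):
    c,s=np.cos(p[2]),np.sin(p[2]); d=np.atleast_2d(W)-[p[0],p[1],0]
    return np.c_[c*d[:,0]+s*d[:,1],-s*d[:,0]+c*d[:,1],d[:,2]]
E
python3 - <<'E'
from h import *
p=np.load("pose.npy"); s=robot.get_state()
print("tab",w2b(p,wray([320,205],.066,s))*1e3)
print("rib",w2b(p,wray([243,129],.056,s))*1e3)
print("corners",w2b(p,wray([[196,94],[296,90]],.046,s)).round(4)*1e3)
print(s["eef_pos"], tcp(p,23,65,120))
E
```

```text
tab [[20.46612841 65.82126038 66.        ]]
rib [[-41.47480173   2.94791845  56.        ]]
corners [[-74.1 -41.6  46. ]
 [-72.7  46.2  46. ]]
[ 0.63632875 -0.01002823  0.13098449] [ 0.63629046 -0.00903245  0.131     ]
```

The wrist view agrees within about 3 mm. Pressing the tab.

```bash
python3 - <<'E'
from h import *
p=np.load("pose.npy"); R=np.load("R.npy")
robot.move_straight(tcp(p,22,66,70),max_speed=.08)
f0=robot.get_state()["ft_force"]
hit=robot.move_straight(tcp(p,22,66,54.5),max_speed=.012,threshold=18)
s=robot.get_state(); print(hit,s["time_s"],(s["eef_pos"][2]-robot.tip_reach)*1e3,s["ft_force"]-f0)
robot.hold(.3); s=robot.get_state(); print((s["eef_pos"][2]-robot.tip_reach)*1e3,s["ft_force"]-f0)
E
```

```text
False 6.6833 54.56395033890672 [ 0.20745003 -0.17262885 -0.81485449]
54.548696273144586 [ 0.13760212  0.08989031 -0.65918107]
```

```bash
python3 - <<'E'
from h import *
for n in("wrist","side","top"):
    im=robot.get_image(n)[:,:,::-1]
    if n=="side": im=cv2.resize(im[140:240,290:420],None,fx=5.5,fy=5.5)
    if n=="top": im=cv2.resize(im[110:240,280:420],None,fx=4.5,fy=4.5)
    cv2.imwrite(f"pics/{n}2.png",im)
E
```

```text
(no output)
```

View pics/wrist2.png

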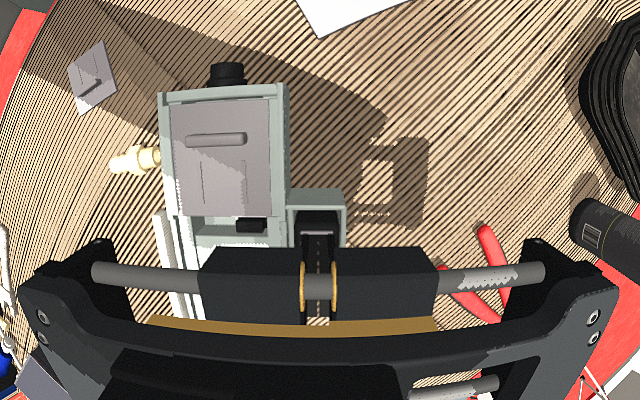

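View pics/side2.png

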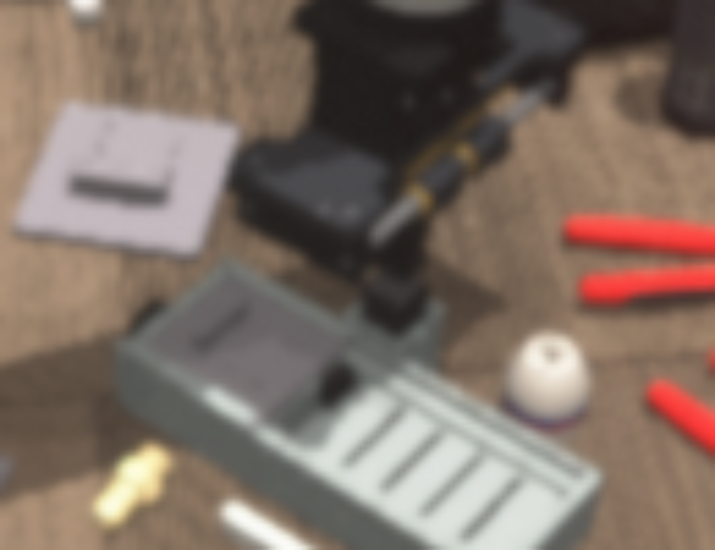

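The wrist view has the fingertips over the pad at about (318,230). In the side view I can't tell how far in the tab is. I'll go down in 1 mm steps and watch the force.

```bash
python3 - <<'E'
from h import *
p=np.load("pose.npy")
for z in np.arange(53.5,49,-1):
    hit=robot.move_straight(tcp(p,22,66,z),max_speed=.01,threshold=15)
    s=robot.get_state(); print(z,hit,round(s["time_s"],2),(s["eef_pos"][2]-robot.tip_reach)*1e3,s["ft_force"].round(1) if hasattr(s["ft_force"],"round") else s["ft_force"])
    if hit: break
E
```

```text
53.5 False 7.38 53.39049167322098 [ 0.4 -0.6 -0.4]
52.5 False 7.63 52.406578596802575 [0.2 0.3 0. ]
51.5 False 7.88 51.42122816329064 [ 0.  -0.1 -0.5]
50.5 False 8.13 50.42527267451846 [ 0.4 -0.6  0.4]
49.5 False 8.38 49.411447801301506 [-0.5 -0.2  0.1]
```

There is no contact at all, so the fingertips aren't where I assumed. I'll check the projected tip position against the pictures.

```bash
python3 - <<'E'
from h import *
p=np.load("pose.npy")
s=robot.get_state(); R=np.array(s["tool_rot"]);tip=np.array(s["eef_pos"])+R@[0,0,robot.tip_reach]
print(tip,R.round(3).tolist(), w2b(p,tip)*1e3, proj("side",tip),proj("top",tip), s["gripper_width"])
im=robot.get_image("wrist")[:,:,::-1]; cv2.imwrite("pics/w3.png",cv2.resize(im[170:300,200:420],None,fx=3.5,fy=3.5))
o=(290,140);im=cv2.resize(robot.get_image("side")[140:240,290:420,::-1],None,fx=6,fy=6,interpolation=cv2.INTER_CUBIC)
for P,c in((tip,(0,0,255)),(b2w(p,[.023,.065,.066])[0],(0,255,0)),(b2w(p,[.023,.065,.048])[0],(255,0,0))):
    u=proj("side",P)[0]; cv2.circle(im,tuple(int(a) for a in (u-o)*6),4,c,1)
cv2.imwrite("pics/s3.png",im)
E
```

```text
[ 0.63623832 -0.00761746  0.04941145] [[-0.7, 0.714, -0.0], [0.714, 0.7, -0.0], [0.0, -0.0, -1.0]] [[21.95356849 65.95387923 49.41144793]] [[360.77526258 195.32177838]] [[330.96187007 164.73752393]] 0.00034794391519580344
```

View pics/w3.png

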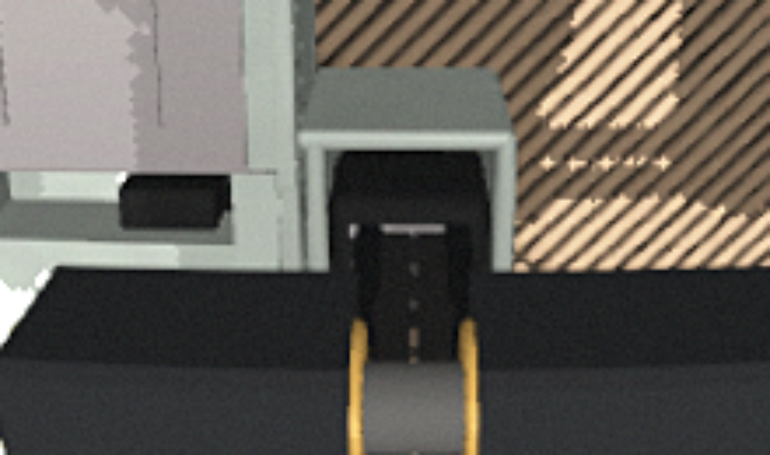

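View pics/s3.png

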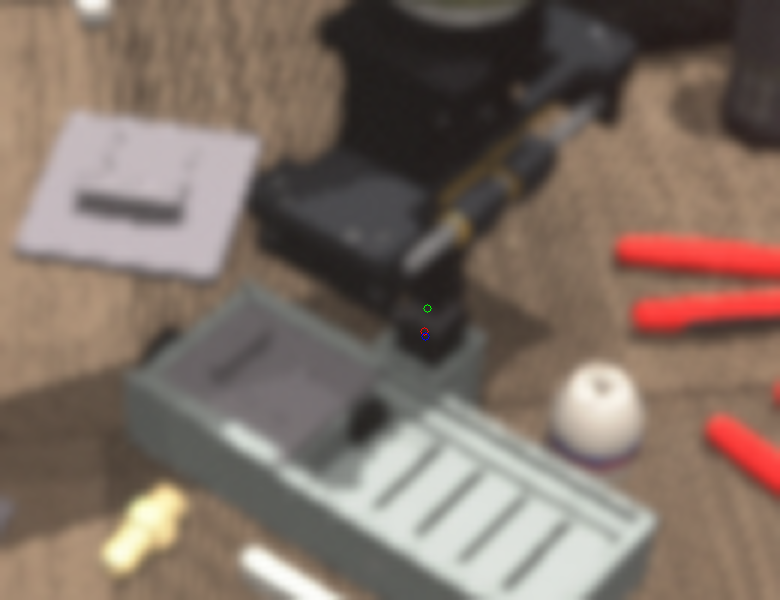

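```bash
cat >> h.py <<'E'
def wproj(X,s):
    m=robot.camera_model("wrist"); f=K(m); M=np.array(m["mount"]); R=np.array(s["tool_rot"]); P=np.array(s["eef_pos"])
    t=(np.atleast_2d(X)-P)@R; c=(t-M[:3,3])@M[:3,:3]
    r=np.hypot(c[:,0],c[:,1]); th=np.arctan2(r,c[:,2]); return np.array([m["cx"],m["cy"]])+c[:,:2]/r[:,None]*(th*f)[:,None]
E
python3 - <<'E'
from h import *
p=np.load("pose.npy"); s=robot.get_state(); R=np.array(s["tool_rot"]);P=np.array(s["eef_pos"])
for x in(-.0095,0,.0095):
  for z in(0.011,0,-.011): print("tip",x,z,wproj(P+R@[x,0,z],s).round(1))
for z in(.066,.056):
    print("pad",z,wproj(b2w(p,np.array([[.010,.051,z],[.010,.079,z],[.036,.065,z]])),s).round(1).tolist())
print("sock",wproj(b2w(p,np.array([[.005,.044,.048],[.005,.085,.048]])),s).round(1).tolist())
im=cv2.imread("pics/w1.png")
cv2.imwrite("pics/w1c.png",cv2.resize(im[150:300,200:420],None,fx=3.5,fy=3.5))
E
```

```text
tip -0.0095 0.011 [[318.2 247.7]]
tip -0.0095 0 [[318.2 255.1]]
tip -0.0095 -0.011 [[318.3 263.2]]
tip 0 0.011 [[318.2 234.5]]
tip 0 0 [[318.3 241.4]]
tip 0 -0.011 [[318.3 249. ]]
tip 0.0095 0.011 [[318.2 220.8]]
tip 0.0095 0 [[318.3 227.1]]
tip 0.0095 -0.011 [[318.3 234.1]]
pad 0.066 [[292.8, 226.5], [340.4, 226.5], [316.7, 265.5]]
pad 0.056 [[294.1, 220.7], [339.3, 220.7], [316.7, 258.2]]
sock [[283.9, 209.0], [347.9, 209.0]]
```

View pics/w1c.png

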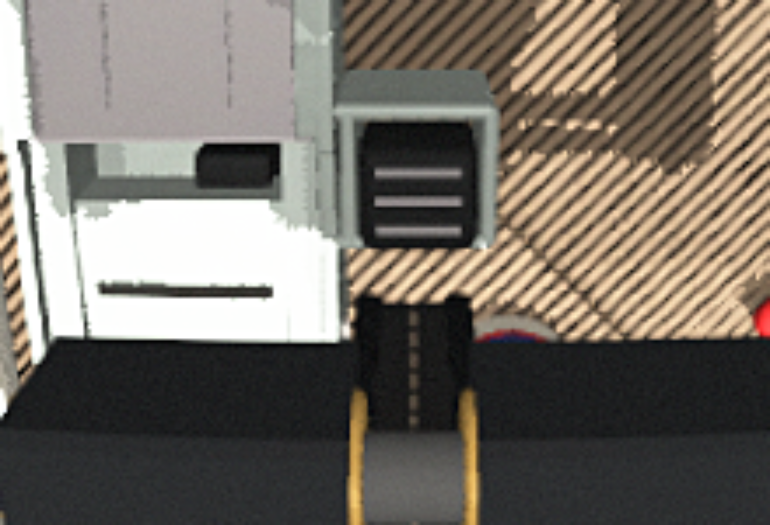

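The fingertip edge in the wrist picture is at row 235, where row 221 was predicted. The tab's ribs look like the tab is still out. So the closed fingertips seem to sit roughly 20 mm behind the nominal tip. I'll find the contact by force.

```bash
python3 - <<'E'
from h import *
p=np.load("pose.npy")
hit=robot.move_straight(tcp(p,22,66,25),max_speed=.012,threshold=3.5)
s=robot.get_state(); print(hit,round(s["time_s"],2),s["eef_pos"],np.round(s["ft_force"],1))
E
```

```text
True 9.43 [ 0.63633786 -0.00764839  0.05196765] [-0.1 -0.2  2.3]
```

Contact came at TCP z = 52 mm on a pad top at 66 mm. So the closed tips are about 14 mm behind the TCP, which matches the wrist picture. Now pressing the remaining 10 mm until it bottoms out.

```bash
python3 - <<'E'
from h import *
p=np.load("pose.npy")
for z in range(38,24,-2):
    hit=robot.move_straight(tcp(p,22,66,z),max_speed=.015,threshold=14)
    s=robot.get_state(); print(z,hit,round(s["time_s"],2),round(s["eef_pos"][2]*1e3,2),np.round(s["ft_force"],1))
    if hit or s["ft_force"][2]>14: break
robot.hold(.2); im=robot.get_image("wrist")[:,:,::-1]; cv2.imwrite("pics/w4.png",cv2.resize(im[150:300,200:420],None,fx=3.5,fy=3.5))
E
```

```text
38 False 9.75 48.97 [-0.1  0.3  2.5]
36 False 10.03 46.89 [0.3 0.4 2.5]
34 False 10.32 44.86 [ 0.8 -0.5  1.8]
32 False 10.6 42.96 [0.8 0.1 4.1]
30 True 10.81 42.75 [-4.2 -0.5  9.2]
```

View pics/w4.png

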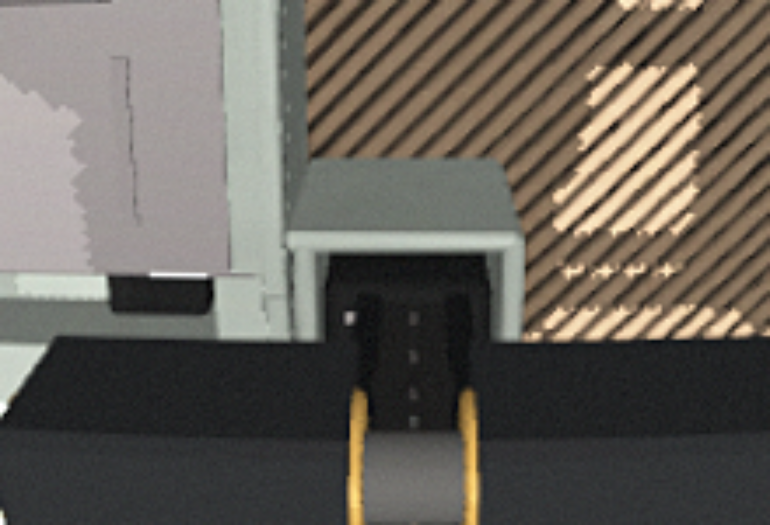

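The tab stopped hard at TCP z = 42.75 mm after about 10 mm of travel, so it is fully in, and the tip offset is 13.3 mm behind the TCP. Next I raise the fingers and place them behind the rib.

```bash
cat >> h.py <<'E'
def tc(p,x,y,ztip): return b2w(p,np.array([x,y,ztip-13.3])/1e3)[0]
E
python3 - <<'E'
from h import *
p=np.load("pose.npy")
robot.move_straight(tc(p,22,66,90),max_speed=.12)
robot.move_straight(tc(p,-61,1,90),max_speed=.12)
robot.hold(.2); s=robot.get_state(); print(s["time_s"],w2b(p,s["eef_pos"])*1e3)
im=robot.get_image("wrist")[:,:,::-1]; cv2.imwrite("pics/w5.png",im)
o=(280,110);im=cv2.resize(robot.get_image("top")[110:240,280:420,::-1],None,fx=4.5,fy=4.5,interpolation=cv2.INTER_CUBIC);cv2.imwrite("pics/t5.png",im)
o=(290,140);im=cv2.resize(robot.get_image("side")[140:240,290:420,::-1],None,fx=6,fy=6,interpolation=cv2.INTER_CUBIC);cv2.imwrite("pics/s5.png",im)
E
```

```text
12.7167 [[-60.7870642    1.28121864  76.59796146]]
```

View pics/w5.png

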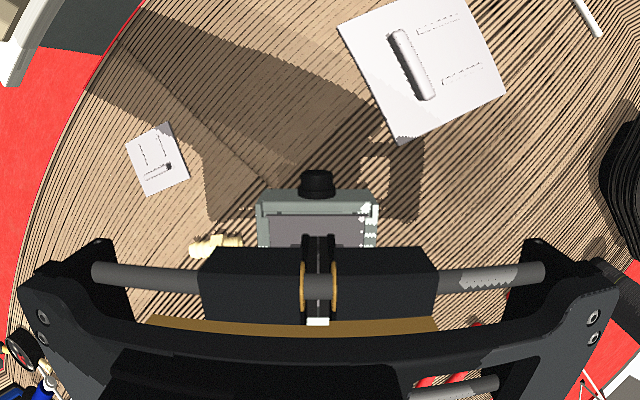

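View pics/s5.png

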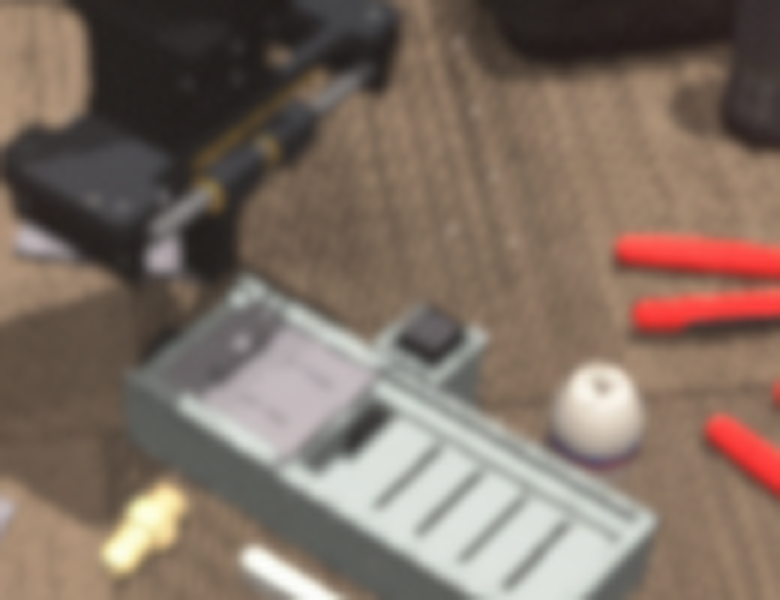

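In the side view the tab is now low in its socket at (432,335) in the crop, and the cover is still seated. In the wrist view the box edges (256 and 378) centre on the fingers (318). Descending behind the rib and feeling for it.

```bash
python3 - <<'E'
from h import *
p=np.load("pose.npy")
robot.move_straight(tc(p,-61,0.5,62),max_speed=.1)
hit=robot.move_straight(tc(p,-61,0.5,48.5),max_speed=.03,threshold=4)
s=robot.get_state(); print(hit,s["time_s"],w2b(p,s["eef_pos"])*1e3,np.round(s["ft_force"],1))
if not hit:
    hit=robot.move_straight(tc(p,-40,0.5,48.5),max_speed=.02,threshold=2.5)
    s=robot.get_state(); print(hit,s["time_s"],w2b(p,s["eef_pos"])*1e3,np.round(s["ft_force"],1))
im=robot.get_image("wrist")[:,:,::-1]; cv2.imwrite("pics/w6.png",cv2.resize(im[150:300,200:420],None,fx=3.5,fy=3.5))
im=cv2.resize(robot.get_image("side")[140:240,290:420,::-1],None,fx=6,fy=6,interpolation=cv2.INTER_CUBIC);cv2.imwrite("pics/s6.png",im)
E
```

```text
False 13.9 [[-61.03080462   0.51003378  35.15857305]] [ 0.3 -0.5  0.3]
True 14.4417 [[-53.64716605   0.29516587  34.89329369]] [ 1.  -0.9  0.2]
```

View pics/w6.png

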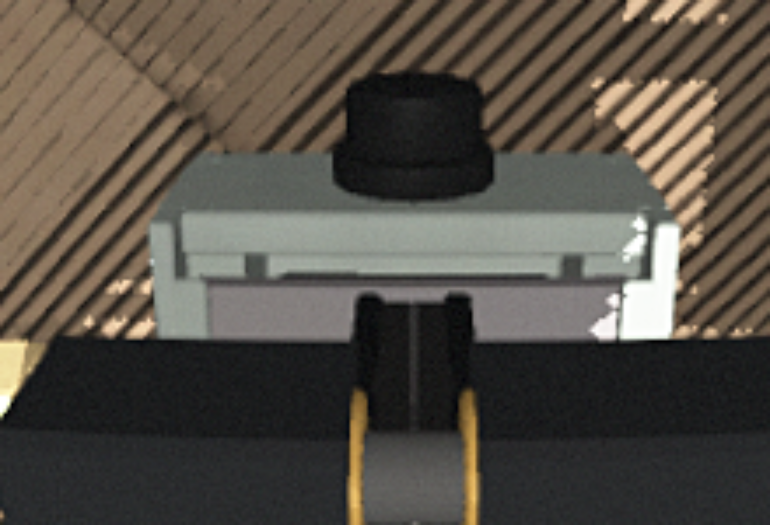

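View pics/s6.png

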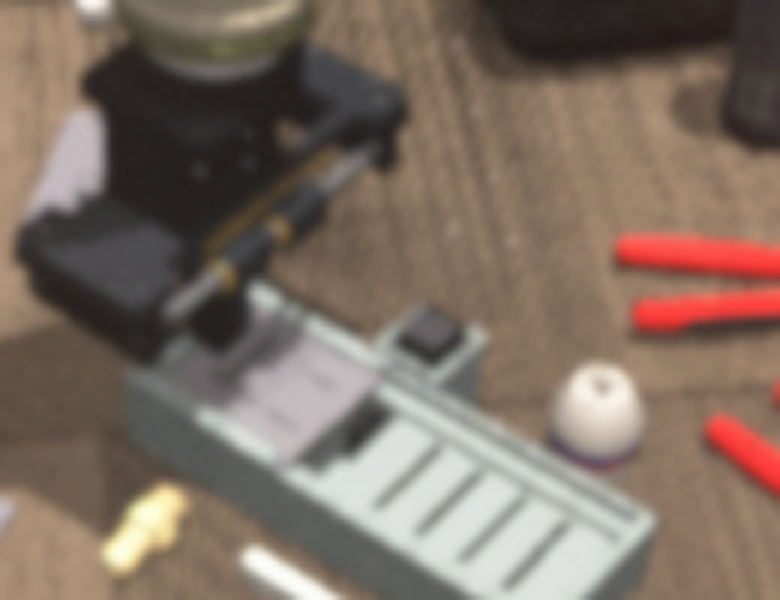

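Contact came at tool x = -53.6 mm, with the front face at -44.1 against an expected rib face of -44, so it fits. Pushing now.

```bash
python3 - <<'E'
from h import *
p=np.load("pose.npy")
for x in(-40,0,40,64):
    hit=robot.move_straight(tc(p,x,0.5,48.5),max_speed=.035,threshold=12)
    s=robot.get_state(); print(hit,round(s["time_s"],2),(w2b(p,s["eef_pos"])*1e3).round(1),np.round(s["ft_force"],1))
    if hit: break
robot.hold(.2)
im=robot.get_image("side")[:,:,::-1];cv2.imwrite("pics/s7.png",cv2.resize(im[140:260,280:430],None,fx=5,fy=5,interpolation=cv2.INTER_CUBIC))
E
```

```text
False 15.1 [[-39.9   0.5  35.2]] [-0.   0.3  0.1]
False 16.39 [[ 0.1  0.6 35.2]] [-0.9  1.7  1.3]
False 17.68 [[40.1  0.5 35.2]] [-0.4  0.1  0.1]
False 18.52 [[64.1  0.5 35.2]] [-0.   0.1  0. ]
```

View pics/s7.png

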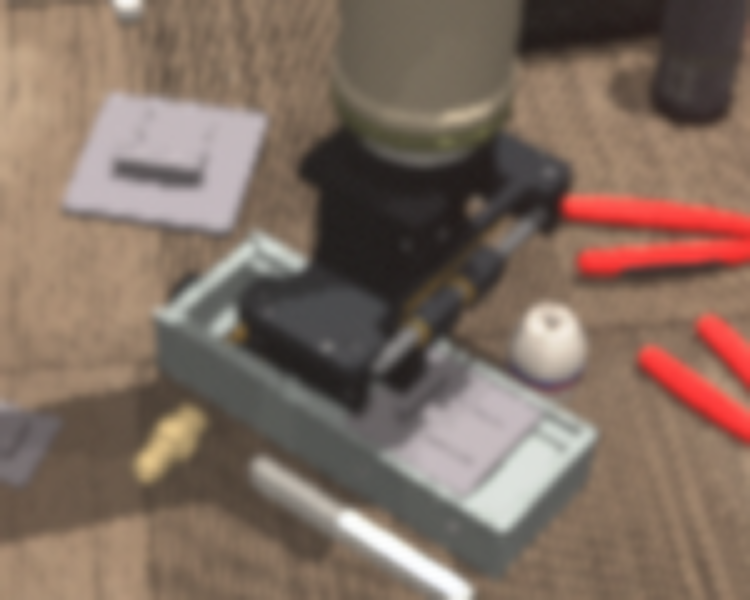

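The cover moved onto the rest. I'll back off from the rib, lift clear and check.

```bash
python3 - <<'E'
from h import *
p=np.load("pose.npy")
robot.move_straight(tc(p,56,0.5,48.5),max_speed=.04)
robot.move_straight(tc(p,56,0.5,120),max_speed=.12)
robot.move_straight(tc(p,-90,60,150),max_speed=.15)
robot.hold(.3); s=robot.get_state(); print(s["time_s"],np.round(s["ft_force"],1))
for n,o in(("side",(280,140)),("top",(290,110))):
    im=robot.get_image(n)[:,:,::-1];cv2.imwrite(f"pics/{n}8.png",cv2.resize(im[o[1]:o[1]+120,o[0]:o[0]+150],None,fx=5,fy=5,interpolation=cv2.INTER_CUBIC))
E
```

```text
21.375 [-0.2  0.4 -0.3]
```

View pics/side8.png

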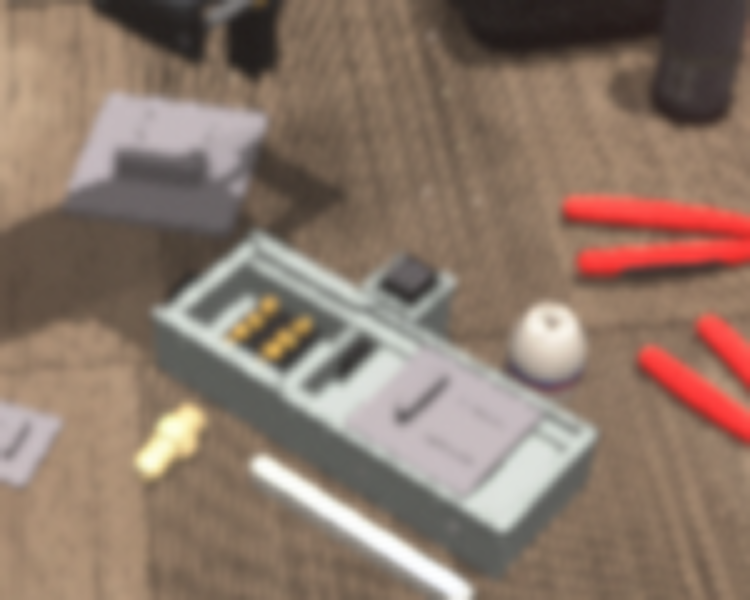

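View pics/top8.png

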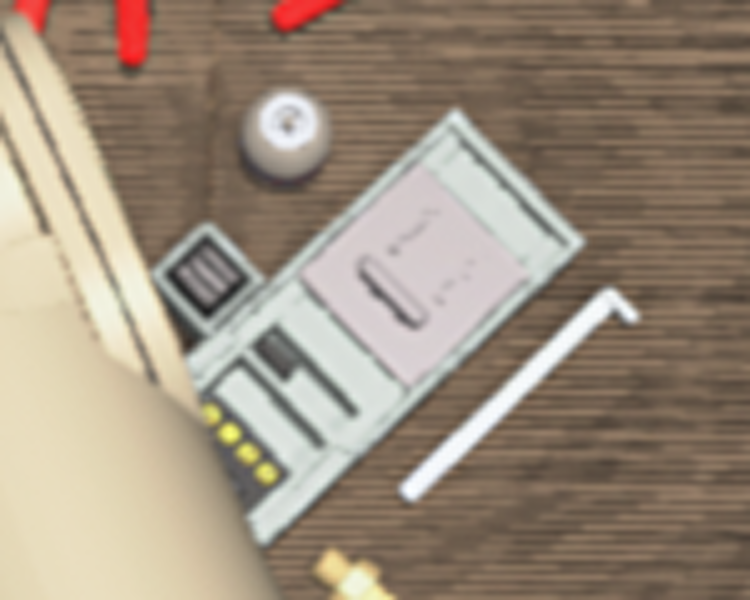

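In the top crop the cover's corners are at (425,165), (528,275), (410,388) and (302,275), and the terminals are bare. I'll cast rays at z = 42 mm to get its position.

```bash
python3 - <<'E'
from h import *
p=np.load("pose.npy")
uv=(np.array([[425,165],[528,275],[410,388],[302,275]])+.5)/5-.5+[290,110]
b=w2b(p,ray("top",uv,.042))*1e3; print(b.round(1).tolist(),b.mean(0))
uv=(np.array([[410,268]])+.5)/5-.5+[280,140]
for z in(.056,.066): print("tab",z,w2b(p,ray("side",uv,z))*1e3)
robot.finish_job()
E
```

```text
[[134.3, 34.7, 42.0], [132.7, -36.5, 42.0], [55.2, -37.0, 42.0], [55.7, 36.5, 42.0]] [94.47618353 -0.57276784 42.        ]
tab 0.056 [[22.32555147 68.76039458 56.        ]]
tab 0.066 [[28.01749628 60.10357556 66.        ]]
the job is handed in; nothing more can be done
```

The job is handed in at about 21 s of the allowed 42 s. I pressed the tab fully in with the closed fingertips, then pushed the middle-sized cover by its rib off the terminals and onto the rest.

- **Tab:** it stopped hard after about 10 mm of travel. The last side view is less certain but fits the "in" height better than the "out" one.
- **Cover:** the top view puts its centre at box x ≈ 94.5 mm and y ≈ -0.6 mm, with a measured size of about 78 × 73 mm. It looks flat on the rails, but I didn't measure its height or tilt.
- **Bystanders:** the fitting, chuck and angle bar look unmoved in the final pictures. I didn't measure them. The hook tool and T-bar are outside those crops, and the arm did not work near them.
- **Robot:** it ended clear of everything, reading near zero force.

**Tip position:** the closed fingertips did not match `robot.tip_reach`. They sat about 13 mm behind the TCP instead of 11 mm ahead of it, so the first press met nothing. I corrected this from the wrist picture and by feeling for contact, and the rib contact then came within 0.1 mm of where I expected it.

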